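Work a seized cross-bar pin out of a die block

ROBOT

A 6-joint arm with a two-finger parallel gripper is mounted at the origin on the work surface. World frame = base frame: x ahead of the robot, y to its left, z up, the work surface at z = 0. Lengths are in mm, angles in rad, forces in N, time in s.
With the tool pointing down it reaches from about 300 to 775 mm from the base axis. Payload 14.6 kg.
Tool frame: the origin (TCP) lies at the very end of the fingers, on their centre line; the grasp point (between the pads) lies 19 mm behind it; z points along the fingers, y is the line along which they close (so a half turn about z gives the same grasp; the last joint's range is limited). The gripper opens to 94 mm and grips with 3 to 60 N. Pads are 16 mm wide; open, the fingers measure 119 mm over their backs; the gripper's body (75 mm by 177 mm) begins 78 mm behind the grasp point.
Start: joints at [-1.214, 0.3, 1.521, -0, 1.321, -0.067], TCP at [226.167, -501.336, 165.546] pointing down, gripper open.
Joint ranges: [-3.03, 3.03], [-0.79, 2.21], [0.23, 2.52], [-1.04, 4.18], [0, 3.07], [-2.55, 2.55]. Speed limits (rad/s): [2.22, 2.22, 2.57, 3.14, 3.14, 3.14].

INTERFACE

Orientations are given as [roll, pitch, yaw] about the fixed x, y, z axes, in that order (R = Rz(yaw) Ry(pitch) Rx(roll)).
In Python, from cell import manip, optics gives the robot as it stands.
- The arm moves only by the shell command python3 -m crank 'ROWS' [FORCE]. ROWS is JSON, a list of rows, each a list of 7 numbers: the opening in per cent of the stroke, from 0 (shut) to 100 (fully open), then the shift along the tool's x, y, z in mm, then the turn, a rotation vector about the tool's x, y, z in rad. A call has 1 to 10 rows; each row is the pose to reach, as a shift and turn from the pose commanded when the call began, along the tool's axes at that moment; what a row does not reach only later rows make up. A row lasts 1/10 s, in which the tool goes at most 50 mm and 8.59 degrees, less where a joint would pass 70% of its speed; a pose out of reach is approached as far as the arm can. A call with a gripper value outside its range is refused whole. The fingers move at their own pace and stop on an object; FORCE is the grip in N (left out, the last holds). Time passes only in rows, so rows that repeat a pose let the fingers close. It gives the time, the measured TCP pose, the force, the opening and the grip force at its end, in the units of the state.
- manip.read_state(): the state, without advancing time (a new reading comes with each control period).
- optics.camera(name): name is "scene" or "top" or "wrist"; returns (picture, depth): 480x640x3 uint8, red, green, blue; 480x640 float32, mm along the optical axis (not along the pixel's ray), 0 where there is no reading.
- optics.calibration(name): a dict with "camera_matrix" (3x3 intrinsics, pixels), "R" (3x3) and "t" (3): a world point X has camera coordinates R X + t. Camera axes: x right, y down, z forward; pixel columns grow to the right and rows downward; lengths in mm; the calibration is good to about 2 mm. A picture is of the moment at which its call begins: read the wrist's pose just before it. calibration takes no time and is no camera call; for the wrist camera it gives the pose at the moment of the call.
- manip.sign_off(): hands the job in; it is judged then, once.
The state is a dict: "clock": time; "joints": joint angles; "qd": joint speeds; "effort": joint torques, N m; "eef_pos": TCP position; "eef_rot": TCP orientation; "wrist_force": force on the tool from outside, world axes, zero at the start; "moment": the same for the moment, N m; "finger_gap": finger opening in mm; "finger_force": force on a finger pad.
Only numpy, scipy, OpenCV 4.12 (cv2) and the standard library are available. Lean on these libraries where they do the work, as an engineer would, in place of code of your own. Each camera call takes 0.05 s, during which the arm holds its last target. There are 200 camera calls.

TASK

The steel pin with the flat cross bar is seized in the die block that sits in the fixture nest; a straight pull would only lift the whole block out. Grip its bar and work it loose, twisting it to and fro (left and right by some 20 degrees from where it stood, several times) while you pull gently upwards; keep the block seated in the nest, then put the pin into the empty open parts box: lower it in and let go there, do not drop it from above the rim. Leave the spare block with the round-headed pin alone.

Things in the scene. Friction and masses are not known exactly. Their poses are not given: they have to be found in the camera images.
- pin: The seized bright steel pin, 72 mm long, 0.22 kg. Origin: centre of its lower end, 30 mm deep in the block's hole at the start; z up, axes as the block's at the start. Tail 15 mm thick (z 0 to 21), shank 18 mm thick (21 to 52), on top a flat cross bar 56 mm long (x), 14 mm thick (y), 22 mm high (z 50 to 72, middle 61): grip it across the 14 mm with 60 N or more.
- pin_bar_end (a point): End of the cross bar, 28 mm out on the pin's +x, 61 mm above its lower end; shows the turn. Straight pull: 40 to 60 N, more than the block weighs, so the block comes along. Turning takes 0.5 N m; while it turns little pull is needed: rise 1 to 2 mm during each swing from side to side (40 degrees). About 8 mm up it is free and lifts straight out.
- block: Die block with the seized pin: dark steel, 90 (x) by 75 (y) by 45 mm, 2.4 kg, loose in a 12 mm deep pocket (1.5 mm play) of the nest, an aluminium plate 150 by 135 mm fixed to the bench, which keeps it from turning. Origin: centre of its underside, 10 mm above the bench when seated, top 55 mm, pin's bar middle 86 mm; z up. Hole in its middle 20 mm wide, 30 mm deep.
- parts_box: Empty open parts box of grey plastic, loose on the bench, 0.9 kg, 190 (x) by 150 (y) by 45 mm high outside, walls and floor 4 mm thick. Origin: centre of its underside on the bench; z up.
- spare_block: Bystander: a like dark steel block, 90 by 75 by 45 mm, straight on the bench without a nest, 2.6 kg with the steel pin fast in it, which has a round head 34 mm in diameter, top 87 mm above the bench. Origin: centre of the block's underside; z up. Not to be touched.
Not all that is in view belongs to the job. What is meant by the pin is not purple or yellow, and is the smaller of those in its own colour.

How it is judged (in metres and radians):
On the way, in this order (a step that is already met when the one before it is completed fails the run):
1. the pin, still in the block, is turned at least 8 degrees anticlockwise (seen from above) from its start (y of pin_bar_end in the frame of block above 0.004 m and z of pin in the frame of block below 0.045 m), for 0.05 s.
2. then, still in the block, at least 8 degrees clockwise from its start (y of pin_bar_end in the frame of block below -0.004 m and z of pin in the frame of block below 0.045 m), for 0.05 s.
3. the pin is drawn clear of the block (z of pin in the frame of block above 0.05 m), for 0.1 s.
4. the pin, still held, has its lower end lowered below the rim of the parts box (x of pin in the frame of parts_box between -0.091 and 0.091 m and y of pin in the frame of parts_box between -0.071 and 0.071 m and z of pin in the frame of parts_box below 0.04 m and contact force between the fingers and pin above 1 N), for 0.1 s.
At the end, for the whole second after the job is handed in: The pin is at rest inside the parts box, standing, leaning or lying, with its lower end within the walls and below the rim; the box stands level; the block is seated in the nest (not raised more than 4 mm), and the spare block is within 15 mm of where it stood (x of pin in the frame of parts_box between -0.091 and 0.091 m and y of pin in the frame of parts_box between -0.071 and 0.071 m and z of pin in the frame of parts_box below 0.045 m and linear speed of pin below 0.03 m/s and height (world z) of block below 0.014 m and distance of spare_block from where it was at the start of the episode below 0.015 m and angle between parts_box's own z axis and vertical below 0.1 rad); the robot touches nothing.
It fails at once if the block is raised more than 10 mm from its seat (height (world z) of block above 0.02 m).
It fails at once if the spare block is shifted by more than 15 mm (distance of spare_block from where it was at the start of the episode above 0.015 m).
It also fails if it takes over 58 s, if anything falls off the work surface, if the arm or the gripper's body presses on something with over 40 N, if the wrist force passes 120 N, or if a joint passes its speed limit or range.

## Working session

There is one attempt and no reset: what is moved stays moved. The work goes in short steps, Python scripts to look and compute and a shell command to move; the robot and the scene stay as the last step left them, time stands still between calls to the robot, and variables do not carry over. Pictures are saved under pics/ and viewed, at most 10 in all, crops included, and the job is handed in when it is done.

```bash
mkdir -p pics; python3 - <<'E'
from cell import manip, optics
import cv2,numpy as np
for n in("top","scene"):
    p,d=optics.camera(n); cv2.imwrite(f"pics/{n}0.png",p[:,:,::-1]); np.save(f"{n}0.npy",d)
    c=optics.calibration(n); np.savez(f"{n}0cal.npz",**{k:np.array(v) for k,v in c.items()})
print(manip.read_state())
E
```

```text
{'clock': 0.1, 'joints': array([-1.21360533e+00,  3.00410703e-01,  1.52150262e+00, -1.07861966e-05,
        1.32069481e+00, -6.66201891e-02]), 'qd': array([-0.00072947, -0.00010328, -0.00258547,  0.00133301,  0.00087841,
        0.00098136]), 'effort': array([-1.09385746e-03, -5.32650983e+01, -3.53287089e+01,  7.08416943e-02,
        2.34944432e-02, -6.03527656e-05]), 'eef_pos': array([ 226.07076027, -501.09560092,  165.05266866]), 'eef_rot': array([-3.14057873e+00, -5.71768562e-05,  4.23813827e-01]), 'wrist_force': array([0.41937831, 0.2404441 , 0.12495327]), 'moment': array([ 0.05289556, -0.01462219,  0.03797134]), 'finger_force': 0.0, 'finger_gap': 93.95335115939643}
```

View pics/top0.png

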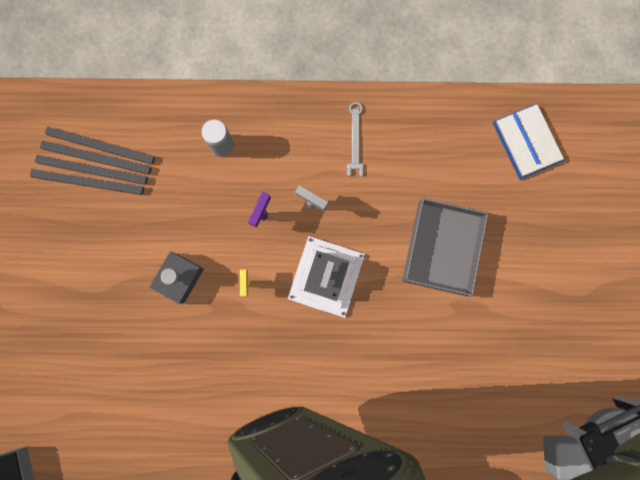

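View pics/scene0.png

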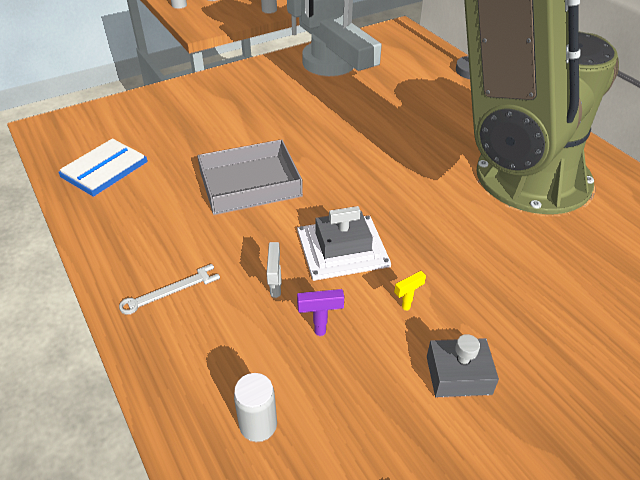

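Top view, candidates: the grey T-pin in the nest (328,272), a grey T-pin standing free (311,198), purple (260,209), yellow (243,283) and a round head on the spare block (170,277). The nest one fits: it is steel, the smaller of the two grey T-pins, and sits in the block in the nest. The box is at (447,247). I'll measure and confirm with a crop.

```bash
cat > h.py <<'E'
import numpy as np,cv2
def world(d,c):
    K=np.array(c["camera_matrix"]);R=np.array(c["R"]);t=np.array(c["t"]).ravel()
    v,u=np.mgrid[0:d.shape[0],0:d.shape[1]]
    P=np.stack([(u-K[0,2])/K[0,0]*d,(v-K[1,2])/K[1,1]*d,d],-1)
    W=(P-t)@R; W[d<=0]=np.nan
    return W
def blob(W,box,zlo,zhi,name):
    u0,v0,u1,v1=box; w=W[v0:v1,u0:u1].reshape(-1,3); w=w[(w[:,2]>zlo)&(w[:,2]<zhi)]
    if len(w)<5: print(name,"few");return
    (c,s,a)=cv2.minAreaRect(w[:,:2].astype(np.float32)); 
    if s[0]<s[1]: s=s[::-1];a+=90
    print(name,len(w),"c",np.round(c,1),"mean",np.round(w.mean(0),1),"size",np.round(s,1),"long-axis deg",round((a+90)%180-90,1),"zmax",round(w[:,2].max(),1))
E
python3 - <<'E'
from h import *
d=np.load("top0.npy");c=np.load("top0cal.npz");W=world(d,c)
blob(W,(310,250,350,300),80,110,"bar")
blob(W,(285,235,370,320),45,65,"blocktop")
blob(W,(285,235,370,320),10,30,"nest")
blob(W,(395,190,500,305),30,60,"box rim")
blob(W,(395,190,500,305),1,60,"box")
blob(W,(290,180,330,215),15,200,"greyT")
blob(W,(245,190,275,230),15,200,"purple")
blob(W,(235,265,252,300),15,200,"yellow")
blob(W,(145,245,210,310),15,200,"spare")
p=cv2.imread("pics/top0.png"); a=p[175:325,230:370]
q=cv2.imread("pics/scene0.png")[190:340,235:440]
cv2.imwrite("pics/crop.png",np.hstack([cv2.resize(a,(373,400)),cv2.resize(q,(420,400),interpolation=cv2.INTER_CUBIC)]))
E
```

```text
bar 184 c [478.9 -29.4] mean [478.6 -29.3  95.6] size [56.5 13.8] long-axis deg -18.2 zmax 100.6
blocktop 1253 c [479.2 -29.5] mean [478.6 -29.2  53.9] size [90.1 75. ] long-axis deg -17.4 zmax 59.3
nest 1392 c [479.1 -29.5] mean [476.1 -29.2  17.6] size [149.3 134.1] long-axis deg -17.6 zmax 29.4
box rim 880 c [ 545.4 -295. ] mean [ 548.7 -299.6   41.1] size [190.5 151.9] long-axis deg -12.6 zmax 50.5
box 6386 c [ 550.8 -307.9] mean [ 548.8 -301.4    9.9] size [267.2 243. ] long-axis deg -0.6 zmax 50.5
greyT 388 c [641.9   5.4] mean [640.3   5.   86.1] size [72.9 21.3] long-axis deg 58.6 zmax 97.4
purple 402 c [616.5 114.7] mean [615.2 114.2  86.6] size [72.9 21.4] long-axis deg -23.6 zmax 98.7
yellow 231 c [461.1 147.1] mean [460.8 146.7  67.3] size [55.3 15.8] long-axis deg 1.2 zmax 75.6
spare 1573 c [472.7 301.8] mean [472.  297.3  48.5] size [91.  76.8] long-axis deg -28.0 zmax 90.4
```

View pics/crop.png

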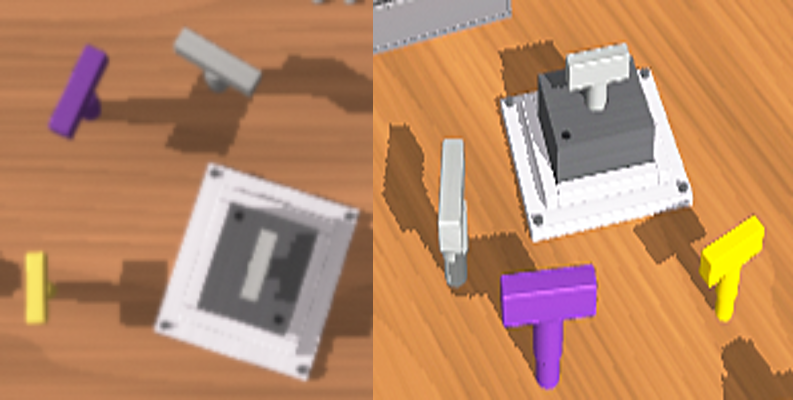

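Crop confirms it: the bright steel T-pin sits in the dark block, in the aluminium nest. Its measured bar is 56×14 mm with the top near 97 mm, at (479,-29.5) and -17.5°. The other grey T is larger at 73 mm. Now moving over it.

```bash
python3 -m crank '[[100,25,-19,0,0,0,0.05],[100,65,-50,0,0,0,0.13],[100,105,-80,0,0,0,0.2],[100,145,-111,0,0,0,0.27],[100,185,-142,0,0,0,0.34],[100,225,-172,0,0,0,0.42],[100,265,-203,0,0,0,0.5],[100,305,-234,0,0,0,0.57],[100,345,-265,0,0,0,0.64],[100,380,-291,0,0,0,0.7]]' 60; python3 -m crank '[[100,25,-19,0,0,0,0.02],[100,44.6,-34.8,0,0,0,0.029],[100,44.6,-34.8,0,0,0,0.029],[100,44.6,-34.8,0,0,0,0.029]]'
```

```text
clock: 1.1
eef_pos: [453.4, -77.6, 165.6]
eef_rot: [3.142, -0.0, -0.279]
wrist_force: [0.6, -0.0, -0.4]
finger_gap: 94.3
finger_force: 0.0
clock: 1.5
eef_pos: [504.9, -58.4, 164.9]
eef_rot: [3.141, 0.001, -0.304]
wrist_force: [0.1, -0.9, -0.1]
finger_gap: 94.0
finger_force: 0.0
```

```bash
python3 -m crank '[[100,-17,-10,0,0,0,0],[100,-33.5,-20,0,0,0,0],[100,-33.5,-20,0,0,0,0],[100,-33.5,-20,0,0,0,0]]'; python3 - <<'E'
from cell import manip, optics
from h import *
s=manip.read_state();c=optics.calibration("wrist");p,d=optics.camera("wrist")
W=world(d,c);print(s["eef_pos"],s["eef_rot"])
cv2.imwrite("pics/w1.png",p[:,:,::-1])
m=(np.hypot(W[...,0]-479,W[...,1]+29.5)<45)
W[~m]=np.nan
blob(W,(0,0,640,480),88,105,"bar")
blob(W,(0,0,640,480),48,60,"block")
w=W.reshape(-1,3);w=w[w[:,2]>88];print(np.median(w[:,2]))
E
```

```text
clock: 1.9
eef_pos: [479.3, -30.0, 165.9]
eef_rot: [3.142, -0.001, -0.305]
wrist_force: [1.5, -0.5, 0.9]
finger_gap: 94.0
finger_force: 0.0
[479.26225943 -29.95501164 165.93019471] [ 3.14157248e+00 -8.11418240e-04 -3.05334896e-01]
bar 1378 c [480.5 -28.2] mean [482.2 -28.8  97.9] size [55.4 14. ] long-axis deg -17.3 zmax 100.1
block 6483 c [480. -28.] mean [482.7 -29.8  56.2] size [87.9 75.1] long-axis deg -17.6 zmax 59.2
321.1738255438242
```

View pics/w1.png

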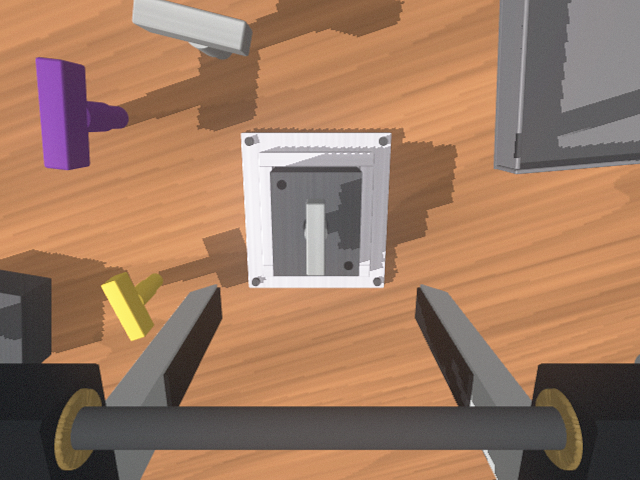

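The wrist view shows the bar at (316,238), centred between the open fingers and aligned, within about 1 mm. Descending 99 mm to put the TCP at 67 mm, then closing.

```bash
python3 -m crank '[[100,0.5,-1,20,0,0,0],[100,0.5,-1,45,0,0,0],[100,0.5,-1,70,0,0,0],[100,0.5,-1,88,0,0,0],[100,0.5,-1,96,0,0,0],[100,0.5,-1,99,0,0,0],[100,0.5,-1,99,0,0,0]]' 60;  python3 -m crank '[[10,0,0,0,0,0,0],[10,0,0,0,0,0,0],[5,0,0,0,0,0,0],[0,0,0,0,0,0,0],[0,0,0,0,0,0,0],[0,0,0,0,0,0,0],[0,0,0,0,0,0,0],[0,0,0,0,0,0,0],[0,0,0,0,0,0,0],[0,0,0,0,0,0,0]]' 60
```

```text
clock: 2.65
eef_pos: [480.4, -28.8, 66.9]
eef_rot: [-3.142, -0.0, -0.306]
wrist_force: [-0.1, 0.1, 0.7]
finger_gap: 94.1
finger_force: 0.0
clock: 3.65
eef_pos: [480.1, -28.6, 66.5]
eef_rot: [3.142, 0.0, -0.305]
wrist_force: [0.4, -0.1, 0.1]
finger_gap: 17.3
finger_force: 0.0
```

```bash
python3 -m crank '[[0,0,0,0,0,0,0],[0,0,0,0,0,0,0],[0,0,0,0,0,0,0],[0,0,0,0,0,0,0]]' 60
```

```text
clock: 4.05
eef_pos: [480.1, -28.5, 66.6]
eef_rot: [-3.142, 0.0, -0.305]
wrist_force: [-0.4, 0.3, 0.5]
finger_gap: 0.2
finger_force: 0.0
```

No grip: the gap went to 0.2 mm with no force. I need to look before going on.

```bash
python3 - <<'E'
from cell import manip, optics
from h import *
s=manip.read_state();print(s)
p,d=optics.camera("scene");p2,d2=optics.camera("wrist")
cv2.imwrite("pics/s2.png",np.hstack([cv2.resize(p[170:320,230:430,::-1],(480,360),interpolation=cv2.INTER_CUBIC),cv2.resize(p2[:,:,::-1],(320,360))]))
E
```

```text
{'clock': 4.05, 'joints': array([-1.35557465e-01,  2.59696210e-01,  1.82090108e+00,  1.13339770e-05,
        1.06099370e+00,  1.74043893e+00]), 'qd': array([-0.00055712,  0.00132542,  0.0003238 , -0.00031271,  0.00024542,
        0.00070213]), 'effort': array([ 1.45722213e-03, -4.65205944e+01, -3.09815848e+01,  2.76656610e-03,
       -7.56622804e-02, -4.68717724e-05]), 'eef_pos': array([480.11400095, -28.54266842,  66.55993495]), 'eef_rot': array([-3.14158262e+00,  3.71540554e-08, -3.05205602e-01]), 'wrist_force': array([-0.35328584,  0.33032531,  0.51127491]), 'moment': array([ 0.03111293,  0.0111226 , -0.01140368]), 'finger_force': 0.0, 'finger_gap': 0.21736801807654052}
```

View pics/s2.png

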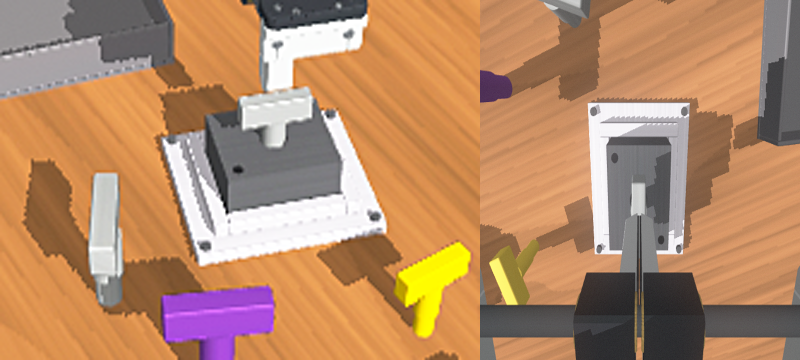

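The fingers closed just behind the bar, on the side towards the robot and in line with it. I'll measure where they really are.

```bash
python3 - <<'E'
from cell import manip, optics
from h import *
for n in("scene","wrist"):
    c=optics.calibration(n);p,d=optics.camera(n);W=world(d,c);w=W.reshape(-1,3)
    print(n,np.round(-np.array(c["R"]).T@np.array(c["t"]).ravel(),1))
    th=-.305;rel=w-[480.1,-28.5,0]
    a=rel[:,0]*np.cos(th)+rel[:,1]*np.sin(th);b=rel[:,0]*np.sin(th)-rel[:,1]*np.cos(th)
    for z0 in range(60,180,10):
        m=(w[:,2]>z0)&(w[:,2]<z0+10)&(abs(a)<120)&(abs(b)<60)
        if m.sum()>8: print(z0,m.sum(),"a",np.round(np.percentile(a[m],[1,10,50,90,99])),"b",np.round(np.percentile(b[m],[1,10,50,90,99])))
E
```

```text
scene [932.2 626.5 811. ]
60 56 a [-42. -23.   1.   9.  29.] b [-40. -32.  -7.  -2.   2.]
70 56 a [-28. -18.  -1.  14.  25.] b [-11.  -9.  -7.  -5.  -1.]
80 127 a [-28. -23.   0.  24.  26.] b [-9. -8. -6. -4.  3.]
90 222 a [-29. -24.   1.  22.  26.] b [-9. -8. -5.  5.  7.]
100 42 a [-27. -23.  -3.  18.  26.] b [-9. -8. -3.  2.  5.]
110 26 a [-11.  -6.   5.   8.   9.] b [-13. -12.  -8.   5.   9.]
120 60 a [-9. -8.  2.  9.  9.] b [-14. -13. -10.   5.   8.]
130 52 a [-10.  -8.   3.   9.   9.] b [-15. -13. -11.  -3.  10.]
140 32 a [-9. -8.  0.  8.  9.] b [-14. -13. -11.  -9.  11.]
wrist [560.2 -53.4 287. ]
70 81 a [-4. -2.  2. 28. 28.] b [-9. -9. -0.  8.  8.]
80 135 a [27. 27. 28. 28. 28.] b [-7. -6. -0.  5.  6.]
90 1319 a [-23.   8.  18.  27.  28.] b [-7. -6. -0.  5.  6.]
100 45 a [ 8.  8. 10. 10. 18.] b [-4. -4.  0.  4.  5.]
110 412 a [-2.  7. 10. 10. 11.] b [-11.  -8.  -0.   8.  11.]
120 554 a [-7.  9. 10. 10. 11.] b [-12. -10.  -0.  10.  12.]
130 615 a [ 8.  9. 10. 10. 11.] b [-12. -10.  -1.  10.  12.]
140 759 a [ 8.  9. 10. 10. 11.] b [-12. -10.   0.  10.  12.]
150 905 a [ 8.  9. 10. 10. 11.] b [-12. -10.  -1.  10.  12.]
160 1136 a [ 8.  9. 10. 10. 11.] b [-12. -10.  -0.  10.  12.]
170 814 a [-2.  2. 10. 10. 11.] b [-12.  -8.  -0.   8.  12.]
```

The fingers are horizontally right, but their tips are really near z≈104, just above the bar top. So the reported TCP is about 37 mm too low. I'll open and measure the real tip height.

```bash
python3 -m crank '[[60,0,0,0,0,0,0],[60,0,0,0,0,0,0],[60,0,0,0,0,0,0],[60,0,0,0,0,0,0],[60,0,0,0,0,0,0],[60,0,0,0,0,0,0],[60,0,0,0,0,0,0],[60,0,0,0,0,0,0]]' 60;python3 - <<'E'
from cell import manip, optics
from h import *
for n in("scene","wrist"):
    c=optics.calibration(n);p,d=optics.camera(n);W=world(d,c);w=W.reshape(-1,3)
    th=-.305;rel=w-[480.1,-28.5,0]
    a=rel[:,0]*np.cos(th)+rel[:,1]*np.sin(th);b=rel[:,0]*np.sin(th)-rel[:,1]*np.cos(th)
    for z0 in range(64,160,4):
        m=(w[:,2]>z0)&(w[:,2]<z0+4)&(abs(a)<14)&(abs(b)<60)&(abs(b)>15)
        if m.sum()>3: print(n,z0,m.sum(),"a",np.round(np.percentile(a[m],[1,50,99])),"b",np.round(np.percentile(b[m],[1,20,50,80,99])))
E
```

```text
clock: 5.05
eef_pos: [480.1, -28.6, 66.5]
eef_rot: [-3.142, -0.0, -0.305]
wrist_force: [-0.3, -0.1, 0.6]
finger_gap: 56.0
finger_force: 0.0
scene 108 10 a [-4.  5.  9.] b [27. 28. 30. 31. 38.]
scene 112 13 a [-10.   6.   8.] b [-35. -32.  29.  31.  36.]
scene 116 19 a [-9.  3.  9.] b [-40. -39. -38.  30.  35.]
scene 120 28 a [-9.  5.  9.] b [-41. -40. -38.   4.  37.]
scene 124 27 a [-10.   6.   9.] b [-41. -39. -38.  29.  39.]
scene 128 29 a [-7.  5.  9.] b [-42. -40. -38.  30.  38.]
scene 132 27 a [-9.  3.  9.] b [-42. -40. -37.  30.  36.]
scene 136 34 a [-10.   4.   9.] b [-42. -40. -39.  28.  36.]
scene 140 26 a [-10.   3.   9.] b [-41. -40. -38. -27.  32.]
scene 144 22 a [-11.   1.   9.] b [-42. -41. -40. -38. -34.]
scene 148 25 a [-9.  1.  9.] b [-42. -41. -39. -38. -34.]
scene 152 19 a [-9. -1.  8.] b [-42. -40. -39. -38. -38.]
scene 156 23 a [-10.   4.   9.] b [-42. -40. -39. -37. -31.]
wrist 104 14 a [ 2.  9. 10.] b [-31. -29.   0.  29.  31.]
wrist 108 162 a [-7.  8. 10.] b [-34. -30.  -0.  29.  33.]
wrist 112 238 a [-7.  9. 10.] b [-38. -31. -28.  31.  38.]
wrist 116 276 a [-7. 10. 11.] b [-40. -33.  28.  33.  39.]
wrist 120 317 a [-7. 10. 11.] b [-40. -33. -28.  32.  40.]
wrist 124 319 a [-7. 10. 11.] b [-40. -33. -28.  32.  39.]
wrist 128 352 a [-7. 10. 11.] b [-40. -32.  28.  33.  39.]
wrist 132 365 a [-7. 10. 11.] b [-40. -33. -28.  32.  39.]
wrist 136 405 a [-6. 10. 11.] b [-40. -33.  28.  32.  40.]
wrist 140 441 a [-7. 10. 11.] b [-40. -33.  28.  33.  40.]
wrist 144 463 a [-7. 10. 11.] b [-40. -33. -28.  32.  40.]
wrist 148 509 a [-7. 10. 11.] b [-40. -33. -28.  33.  40.]
wrist 152 544 a [-7. 10. 11.] b [-40. -33.  28.  33.  40.]
wrist 156 570 a [-7. 10. 11.] b [-40. -33. -28.  33.  40.]
```

Both cameras put the fingertips at about 107 mm, so the pose reading is 40 mm too low. I'll go by the cameras and descend 40 mm, watching the force.

```bash
python3 -m crank '[[60,0,0,8,0,0,0],[60,0,0,18,0,0,0],[60,0,0,28,0,0,0],[60,0,0,34,0,0,0],[60,0,0,37,0,0,0],[60,0,0,39,0,0,0],[60,0,0,39,0,0,0]]' 60;  python3 -m crank '[[0,0,0,0,0,0,0],[0,0,0,0,0,0,0],[0,0,0,0,0,0,0],[0,0,0,0,0,0,0],[0,0,0,0,0,0,0],[0,0,0,0,0,0,0],[0,0,0,0,0,0,0],[0,0,0,0,0,0,0],[0,0,0,0,0,0,0],[0,0,0,0,0,0,0]]' 60
python3 - <<'E'
from cell import manip, optics
from h import *
print(manip.read_state()["moment"])
p,d=optics.camera("scene");p2,d2=optics.camera("wrist")
cv2.imwrite("pics/s3.png",np.hstack([cv2.resize(p[170:320,230:430,::-1],(480,360),interpolation=cv2.INTER_CUBIC),cv2.resize(p2[:,:,::-1],(320,360))]))
E
```

```text
clock: 5.85
eef_pos: [480.1, -28.5, 27.5]
eef_rot: [3.142, 0.0, -0.305]
wrist_force: [0.3, 0.1, 0.2]
finger_gap: 56.5
finger_force: 0.0
clock: 6.85
eef_pos: [480.2, -28.4, 27.6]
eef_rot: [-3.141, -0.0, -0.305]
wrist_force: [0.5, 5.5, 2.6]
finger_gap: 16.0
finger_force: 60.0
[ 1.08609437 -0.17599875 -0.05823767]
```

View pics/s3.png

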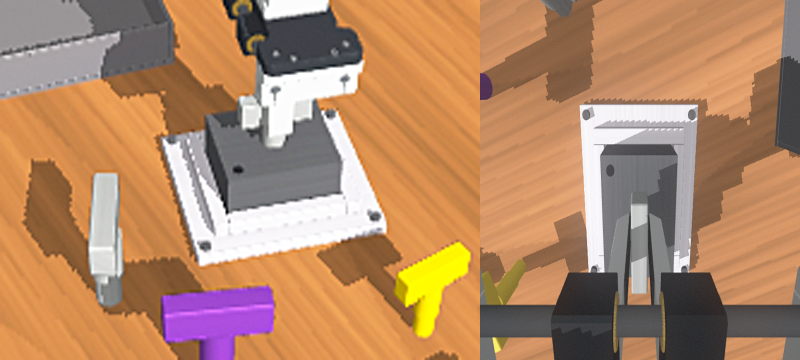

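Gripped at 60 N on the bar; the pads straddle it at (638,240). First twist anticlockwise (negative tool z), with a small rise.

```bash
python3 -m crank '[[0,0,0,0,0,0,-0.05],[0,0,0,-0.1,0,0,-0.12],[0,0,0,-0.3,0,0,-0.19],[0,0,0,-0.5,0,0,-0.26],[0,0,0,-0.6,0,0,-0.32],[0,0,0,-0.7,0,0,-0.36],[0,0,0,-0.7,0,0,-0.36]]' 60; python3 -m crank '[[0,0,0,0,0,0,0.07],[0,0,0,-0.2,0,0,0.15],[0,0,0,-0.4,0,0,0.23],[0,0,0,-0.6,0,0,0.31],[0,0,0,-0.8,0,0,0.39],[0,0,0,-1,0,0,0.47],[0,0,0,-1.2,0,0,0.55],[0,0,0,-1.4,0,0,0.63],[0,0,0,-1.5,0,0,0.72],[0,0,0,-1.5,0,0,0.72]]';python3 -c "
from cell import manip;print(manip.read_state()['moment'],manip.read_state()['joints'][5])"
```

```text
clock: 7.65
eef_pos: [479.9, -28.9, 27.8]
eef_rot: [3.141, 0.001, 0.055]
wrist_force: [3.0, -1.4, -6.4]
finger_gap: 16.3
finger_force: 60.0
clock: 8.65
eef_pos: [479.2, -28.9, 28.8]
eef_rot: [3.14, 0.001, -0.668]
wrist_force: [-0.1, -1.7, -11.9]
finger_gap: 16.2
finger_force: 60.0
[-0.472205   -0.32547049  0.03169751] 2.1029234495124047
```

```bash
python3 -m crank '[[0,0,0,0,0,0,-0.07],[0,0,0,-0.2,0,0,-0.15],[0,0,0,-0.4,0,0,-0.23],[0,0,0,-0.6,0,0,-0.31],[0,0,0,-0.8,0,0,-0.39],[0,0,0,-1,0,0,-0.47],[0,0,0,-1.2,0,0,-0.55],[0,0,0,-1.4,0,0,-0.63],[0,0,0,-1.5,0,0,-0.72],[0,0,0,-1.5,0,0,-0.72]]'; python3 -m crank '[[0,0,0,0,0,0,0.07],[0,0,0,-0.2,0,0,0.15],[0,0,0,-0.4,0,0,0.23],[0,0,0,-0.6,0,0,0.31],[0,0,0,-0.8,0,0,0.39],[0,0,0,-1,0,0,0.47],[0,0,0,-1.2,0,0,0.55],[0,0,0,-1.4,0,0,0.63],[0,0,0,-1.5,0,0,0.72],[0,0,0,-1.5,0,0,0.72]]'
python3 - <<'E'
from cell import manip, optics
from h import *
c=optics.calibration("wrist");p,d=optics.camera("wrist");W=world(d,c)
W[np.hypot(W[...,0]-479,W[...,1]+29.5)>60]=np.nan
blob(W,(0,0,640,480),45,66,"block");z=W[...,2];print(np.nanmedian(z[(z>45)&(z<66)]),np.nanpercentile(z[(z>88)&(z<110)],[20,50,80]))
p,d=optics.camera("scene");W=world(d,optics.calibration("scene"));W[np.hypot(W[...,0]-479,W[...,1]+29.5)>60]=np.nan;z=W[...,2]
z0=world(np.load("scene0.npy"),np.load("scene0cal.npz"))[...,2]
for z_ in(z,z0): q=z_[200:260,300:390];print(np.nanmedian(q[(q>48)&(q<64)]))
E
```

```text
clock: 9.65
eef_pos: [479.4, -28.5, 30.5]
eef_rot: [-3.141, 0.002, 0.058]
wrist_force: [0.8, -0.3, -12.5]
finger_gap: 16.1
finger_force: 60.0
clock: 10.65
eef_pos: [479.7, -28.5, 32.5]
eef_rot: [3.141, 0.001, -0.668]
wrist_force: [-0.6, 0.9, -7.8]
finger_gap: 15.9
finger_force: 60.0
block 14412 c [479.8 -27.4] mean [493.7 -37.   56.1] size [90.8 75.4] long-axis deg -15.8 zmax 58.8
56.216656120875726 [101.11279141 102.75565955 103.4957765 ]
56.768557275565655
56.75598977321807
```

The block is still seated (top unchanged) and the pin has risen about 5 mm. Two more swings.

```bash
python3 -m crank '[[0,0,0,0,0,0,-0.07],[0,0,0,-0.2,0,0,-0.15],[0,0,0,-0.4,0,0,-0.23],[0,0,0,-0.6,0,0,-0.31],[0,0,0,-0.8,0,0,-0.39],[0,0,0,-1,0,0,-0.47],[0,0,0,-1.2,0,0,-0.55],[0,0,0,-1.4,0,0,-0.63],[0,0,0,-1.6,0,0,-0.72],[0,0,0,-1.6,0,0,-0.72]]'; python3 -m crank '[[0,0,0,0,0,0,0.07],[0,0,0,-0.2,0,0,0.15],[0,0,0,-0.4,0,0,0.23],[0,0,0,-0.6,0,0,0.31],[0,0,0,-0.8,0,0,0.39],[0,0,0,-1,0,0,0.47],[0,0,0,-1.2,0,0,0.55],[0,0,0,-1.4,0,0,0.63],[0,0,0,-1.6,0,0,0.72],[0,0,0,-1.6,0,0,0.72]]'; python3 -m crank '[[0,0,0,0,0,0,-0.07],[0,0,0,-0.2,0,0,-0.14],[0,0,0,-0.5,0,0,-0.21],[0,0,0,-0.8,0,0,-0.28],[0,0,0,-1.1,0,0,-0.36],[0,0,0,-1.1,0,0,-0.36]]'
```

```text
clock: 11.75
eef_pos: [480.2, -28.6, 34.6]
eef_rot: [3.141, -0.0, 0.058]
wrist_force: [-2.2, -0.3, -4.2]
finger_gap: 16.3
finger_force: 60.0
clock: 12.75
eef_pos: [480.6, -28.6, 36.4]
eef_rot: [-3.141, -0.001, -0.668]
wrist_force: [-0.8, 1.3, -2.3]
finger_gap: 15.9
finger_force: 60.0
clock: 13.35
eef_pos: [480.5, -28.6, 37.4]
eef_rot: [-3.141, -0.001, -0.302]
wrist_force: [0.4, -0.9, -2.4]
finger_gap: 16.4
finger_force: 60.0
```

Rise is 10 mm and the pull is down to the pin's weight (2.2 N), so it is free. Lifting straight out.

```bash
python3 -m crank '[[0,0,0,-1,0,0,0],[0,0,0,-3,0,0,0],[0,0,0,-6,0,0,0],[0,0,0,-9,0,0,0],[0,0,0,-12,0,0,0],[0,0,0,-15,0,0,0]]'; python3 -m crank '[[0,0,0,-3,0,0,0],[0,0,0,-8,0,0,0],[0,0,0,-15,0,0,0],[0,0,0,-23,0,0,0],[0,0,0,-31,0,0,0],[0,0,0,-39,0,0,0],[0,0,0,-46,0,0,0],[0,0,0,-52,0,0,0],[0,0,0,-55,0,0,0],[0,0,0,-55,0,0,0]]'
python3 - <<'E'
from cell import manip, optics
from h import *
p,d=optics.camera("scene");W=world(d,optics.calibration("scene"))
cv2.imwrite("pics/s4.png",p[60:420,100:580,::-1])
z0=world(np.load("scene0.npy"),np.load("scene0cal.npz"))[...,2]
for z_ in(W[...,2],z0): q=z_[200:260,300:390];print(np.nanmedian(q[(q>48)&(q<64)]))
pt,dt=optics.camera("top");T=world(dt,optics.calibration("top"))
blob(T,(395,190,500,305),35,55,"box rim")
E
```

```text
clock: 13.95
eef_pos: [480.2, -28.6, 52.4]
eef_rot: [-3.142, -0.0, -0.305]
wrist_force: [-0.3, -1.0, -2.4]
finger_gap: 16.3
finger_force: 60.0
clock: 14.95
eef_pos: [480.3, -28.6, 107.4]
eef_rot: [-3.141, -0.001, -0.305]
wrist_force: [-0.1, 0.7, -2.2]
finger_gap: 16.0
finger_force: 60.0
56.80343791709053
56.75598977321807
box rim 737 c [ 545.4 -295.2] mean [ 547.1 -298.    42.5] size [190.7 151.5] long-axis deg -12.5 zmax 49.7
```

View pics/s4.png

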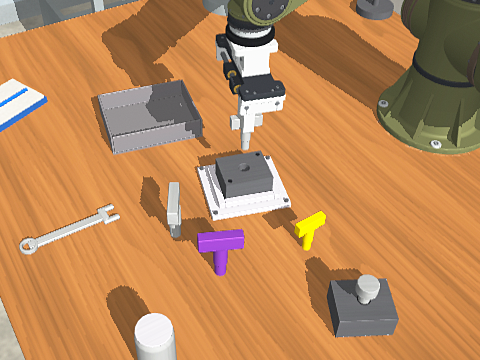

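The pin is out at (245,140), the block is still seated, and the box has not moved (centre 545,-295). Carrying over.

```bash
python3 -m crank '[[0,7,12,0,0,0,0],[0,24,40,0,0,0,0],[0,43,71,0,0,0,0],[0,62,102,0,0,0,0],[0,81,133,0,0,0,0],[0,100,164,0,0,0,0],[0,118,194,0,0,0,0],[0,132,218,0,0,0,0],[0,140,231,0,0,0,0],[0,142,235,0,0,0,0]]'; python3 -m crank '[[0,0,0,0,0,0,0],[0,0,0,10,0,0,0],[0,0,0,25,0,0,0],[0,0,0,40,0,0,0],[0,0,0,52,0,0,0],[0,0,0,60,0,0,0],[0,0,0,60,0,0,0]]'
python3 - <<'E'
from cell import optics
from h import *
p,d=optics.camera("scene")
cv2.imwrite("pics/s5.png",cv2.resize(p[110:250,160:360,::-1],(700,490),interpolation=cv2.INTER_CUBIC))
E
```

```text
clock: 16.05
eef_pos: [544.4, -297.5, 106.1]
eef_rot: [-3.142, 0.001, -0.307]
wrist_force: [-0.4, 0.7, -1.9]
finger_gap: 15.6
finger_force: 60.0
clock: 16.75
eef_pos: [544.4, -294.9, 45.5]
eef_rot: [-3.141, 0.002, -0.305]
wrist_force: [0.2, 0.6, -1.6]
finger_gap: 15.9
finger_force: 60.0
```

View pics/s5.png

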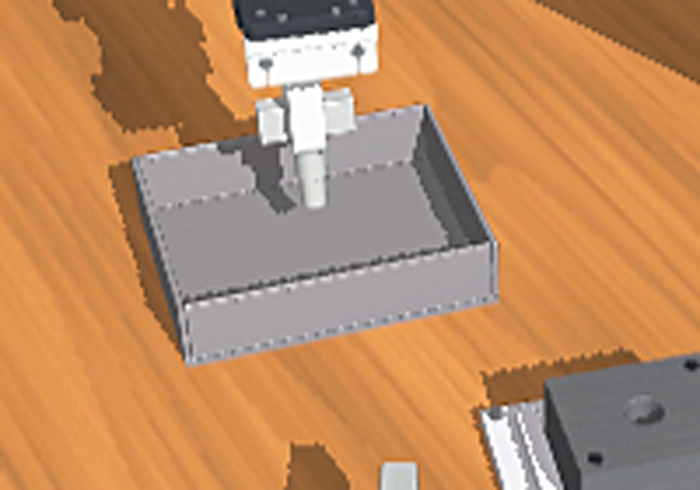

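The pin hangs over the middle of the box, lower end at (314,200) in the crop. Lowering to about the floor.

```bash
python3 -m crank '[[0,0,0,6,0,0,0],[0,0,0,15,0,0,0],[0,0,0,24,0,0,0],[0,0,0,31,0,0,0],[0,0,0,35,0,0,0],[0,0,0,36,0,0,0],[0,0,0,37,0,0,0],[0,0,0,37,0,0,0]]'; python3 -m crank '[[0,0,0,0.5,0,0,0],[0,0,0,1,0,0,0],[0,0,0,1.5,0,0,0],[0,0,0,1.5,0,0,0]]'
```

```text
clock: 17.6
eef_pos: [545.1, -295.4, 10.2]
eef_rot: [3.142, -0.0, -0.305]
wrist_force: [-0.1, 0.6, -2.4]
finger_gap: 15.9
finger_force: 60.0
clock: 18.0
eef_pos: [544.9, -295.3, 8.5]
eef_rot: [-3.142, 0.0, -0.305]
wrist_force: [-0.2, 0.1, -2.4]
finger_gap: 16.0
finger_force: 60.0
```

```bash
python3 -m crank '[[0,0,0,0.5,0,0,0],[0,0,0,1,0,0,0],[0,0,0,1.5,0,0,0],[0,0,0,1.5,0,0,0]]';python3 -m crank '[[0,0,0,0.4,0,0,0],[0,0,0,0.8,0,0,0],[0,0,0,0.8,0,0,0]]'
```

```text
clock: 18.4
eef_pos: [544.9, -295.3, 6.9]
eef_rot: [-3.142, 0.0, -0.305]
wrist_force: [-0.2, 0.4, -2.1]
finger_gap: 15.9
finger_force: 60.0
clock: 18.7
eef_pos: [545.2, -295.5, 6.7]
eef_rot: [3.141, -0.001, -0.305]
wrist_force: [-0.6, 0.8, 3.4]
finger_gap: 16.1
finger_force: 60.0
```

Floor contact (force flipped to +3.4 N). Releasing and withdrawing.

```bash
python3 -m crank '[[20,0,0,0,0,0,0],[40,0,0,0,0,0,0],[60,0,0,0,0,0,0],[60,0,0,0,0,0,0],[60,0,0,0,0,0,0],[60,0,0,0,0,0,0],[60,0,0,0,0,0,0],[60,0,0,0,0,0,0]]' 60; python3 -m crank '[[60,0,0,-5,0,0,0],[60,0,0,-15,0,0,0],[60,0,0,-30,0,0,0],[60,0,0,-50,0,0,0],[60,0,0,-70,0,0,0],[60,0,0,-90,0,0,0],[60,0,0,-110,0,0,0],[60,0,0,-125,0,0,0],[60,0,0,-130,0,0,0],[60,0,0,-130,0,0,0]]'
python3 - <<'E'
from cell import optics
from h import *
p,d=optics.camera("scene")
cv2.imwrite("pics/s6.png",cv2.resize(p[90:300,130:410,::-1],(700,525),interpolation=cv2.INTER_CUBIC))
z0=world(np.load("scene0.npy"),np.load("scene0cal.npz"))[...,2]
W=world(d,optics.calibration("scene"))
for z_ in(W[...,2],z0): q=z_[200:260,300:390];print(np.nanmedian(q[(q>48)&(q<64)]))
E
```

```text
clock: 19.5
eef_pos: [544.9, -295.4, 6.3]
eef_rot: [3.142, 0.0, -0.305]
wrist_force: [0.1, -0.2, 0.3]
finger_gap: 56.3
finger_force: 0.0
clock: 20.5
eef_pos: [545.1, -295.5, 137.0]
eef_rot: [3.141, -0.001, -0.305]
wrist_force: [-0.8, -0.0, -0.4]
finger_gap: 56.6
finger_force: 0.0
56.776077853643336
56.75598977321807
```

View pics/s6.png

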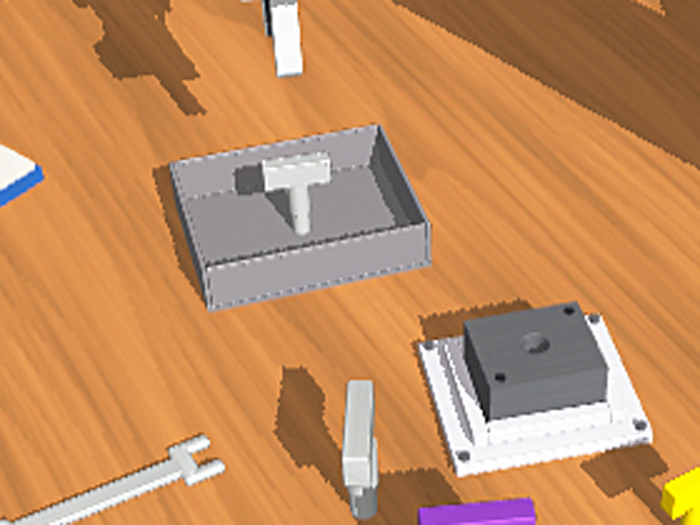

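The pin stands in the box, bar at (296,168) and lower end at (302,228). The block is seated in the nest and the gripper is clear.

```bash
python3 -c "
from cell import manip;print(manip.sign_off())"
```

```text
the job is handed in; nothing more can be done
None
```

The pin was twisted free and now stands in the parts box, the block is still seated in its nest, the spare block was never approached, and the job was handed in at about 20.5 s (no verdict was returned).

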